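# Clear the wax cutter's bed into its scrap drawer

### The arm

A 6-joint arm with a two-finger parallel gripper is mounted at the origin on the work surface. World frame = base frame: x ahead of the robot, y to its left, z up, the work surface at z = 0. Lengths are in m, angles in rad, forces in N, time in s.
With the tool pointing down it reaches from about 0.35 to 0.975 m from the base axis. Payload 4.9 kg.
Tool frame: the origin (TCP) lies on the mounting face of the last link; the fingertips stand 173 mm ahead of it and the grasp point (between the pads) lies 155 mm ahead of it; z points along the fingers, y is the direction in which the jaws open and shut (so a half turn about z gives the same grasp; the last joint's range is limited). The gripper opens to 85 mm and grips with 20 to 120 N. Pads are 22 mm wide; open, the fingers measure 114 mm over their backs; the gripper's body (76 mm by 85 mm) begins 54 mm behind the grasp point. The pads swing forward as they close: fully open they stand 13 mm farther back than shut.
Start: joints at [-1.273, 0.053, 1.613, -0, 1.476, -0.119], TCP at [0.253, -0.571, 0.405] pointing down, gripper open.
Joint ranges: [-3.01, 3.01], [-1.01, 2.22], [0.06, 2.58], [-1.02, 4.17], [0.09, 2.62], [-3.14, 3.14]. Speed limits (rad/s): [2.57, 2.57, 3.14, 3.14, 3.14, 3.14].

### API

Orientations are given as a unit quaternion [w, x, y, z].
In Python, from plant import manip gives the robot as it stands.
- The arm moves only by the tool play_rows, never from a script. Its argument "increments" is a list of rows, each an object with "offset": the shift along the tool's x, y, z in mm, a list of three; "twist": the turn about the tool's z in rad; "grip": the opening, from 0 (shut) to 1 (fully open). In form: [{"offset": [dx, dy, dz], "twist": twist, "grip": grip}, ...]. A call has 1 to 5 rows; each row is the pose to reach, as a shift and turn from the pose commanded when the call began, along the tool's axes at that moment; what a row does not reach only later rows make up. A row lasts 1/12 s, in which the tool goes at most 41.7 mm and 7.16 degrees, less where a joint would pass 70% of its speed; a pose out of reach is approached as far as the arm can. A call with a gripper value outside its range is refused whole. The fingers move at their own pace and stop on an object; the grip force is fixed at half the most. Time passes only in rows, so rows that repeat a pose let the fingers close. It gives the time, the measured TCP pose, the force and the opening at its end, in the units of the state.
- manip.state(): the state, without advancing time (a new reading comes with each control period).
- manip.grab_frame(name): name is "scene" or "top" or "wrist"; returns the picture (420x560x3 uint8, blue, green, red); there is no depth.
- manip.get_calibration(name): a dict with "fx", "fy", "cx", "cy" (pixels), "T" (4x4, takes a point from camera to world coordinates). Camera axes: x right, y down, z forward; pixel columns grow to the right and rows downward; lengths in m; the calibration is good to about 2 mm. A picture is of the moment at which its call begins: read the wrist's pose just before it. get_calibration takes no time and is no camera call; for the wrist camera it gives the pose at the moment of the call.
- manip.job_done(): hands the job in, once; it reports no verdict.
Trained networks look in the newest picture that a camera, given by its name, has taken for a name from the list of things; names that differ only in an ending like _2 or _b are one class to them, and where a whole thing is asked for, a point or a joint stands for the part that bears it (a point fixed in the world has none). Each returns a list of dicts, best first, with "p" (0 to 1); they miss things now and then, are a little off and sometimes report something else, mostly with a low value. They report only what shows in the picture. A call takes as long as a camera call. They do not tell look-alikes from the thing itself.
- manip.boxes_of(query, camera): "xyz" ([x, y, z] in m, in the coordinates of the camera as it stood for that picture, good to about 4 mm: the middle of the surface that is visible of it).
- manip.tip_of(query, camera): "xyz" ([x, y, z] in m, in the coordinates of the camera as it stood for that picture, good to about 4 mm: a listed point, or the origin of a listed thing).
The state is a dict: "time": time; "joint_pos": joint angles; "joint_vel": joint speeds; "joint_efforts": joint torques, N m; "tool_pos": TCP position; "tool_rot": TCP orientation; "contact_force": force on the tool from outside, world axes, zero at the start; "ft_torque": the same for the moment, N m; "gripper_width": opening from 0.0 (shut) to 1.0 (fully open).
Only numpy, scipy, OpenCV 4.12 (cv2) and the standard library are available. Lean on these libraries where they do the work, as an engineer would, in place of code of your own. Each camera call takes 0.05 s, during which the arm holds its last target. There are 200 camera calls.

### The job

Pull the scrap drawer under the wax cutter's bed out nearly all the way, then use the hand brush to sweep all three wax offcuts off the bed over its open front edge into the drawer; move the offcuts with the brush only, never with the gripper. Leave the drawer out for emptying, and stand the brush back on its mat, bristles down and lengthwise, as it stood before. Leave the candle and the tumbler where they are.

Things in the scene. Friction and masses are not known exactly. Their poses are not given: they have to be found in the camera images.
- cutter: wax cutter, fixed: grey case with a flat aluminium bed 80 mm above the table, 220 mm deep (x) and 280 mm wide (y). Origin on the table under the bed's centre; x from the open front edge (x=-110 mm) to the rear. Steel fences 25 mm high on both sides (230 mm free between them) and at the rear (bed free up to x=+100 mm). A cutting bow lies folded down behind
- drawer (a joint): scrap drawer under the bed, slides out of the cutter's front along the cutter's -x; 0 = shut, 0.13 m = all the way out
- drawer_handle (a point): middle of the drawer's bar handle: a round bar 12 mm thick, 110 mm long along the cutter's y, 54 mm above the table; when shut it is 65 mm in front of the bed's front edge, with 60 mm of clear room between the bar and the drawer's face; can be pinched from above
- drawer_floor (a point): centre of the drawer's inner floor, moves with the drawer (16 mm above the table, under the bed's centre when shut); axes as the cutter's. Inside, the drawer is 195 mm long (x from -100 to +95 mm) and 250 mm wide, its walls rise 42 to 48 mm above this floor
- wax_bar: cream wax offcut on the bed, a bar 70 x 30 x 28 mm (x, y, z); origin at its centre
- wax_block: cream wax offcut on the bed, a block 60 x 36 x 30 mm (x, y, z); origin at its centre
- wax_puck: cream wax offcut on the bed, a round puck 60 mm across and 26 mm thick; origin at its centre, z its axis
- brush: hand brush standing on its bristles on the mat, 240 g; origin at the centre of the bristle tips, x along its length, z up. Dark stiff bristles 190 x 36 mm, 36 mm high; above them a wooden back 194 x 40 mm from 36 to 54 mm; on that a wooden ridge to grip, 110 mm long (x), 26 mm thick (y), from 54 to 99 mm above the tips
- mat: black rubber mat of the brush, fixed on the table, 230 mm (x) x 100 mm (y), 4 mm thick; origin at the centre of its underside
- candle: bystander: finished candle in a white cup, 80 mm across, 85 mm high; origin at the centre of its underside
- tumbler: bystander: clear plastic tumbler, 70 mm across, 95 mm high; origin at the centre of its underside
There are look-alikes about, which are no part of the job. Leave any pink, red or turquoise look-alike of the wax_block alone.

How it is judged:
On the way, in this order (a step that is already met when the one before it is completed fails the run):
1. the scrap drawer is pulled out at least 105 mm (value of joint drawer above 0.105 m), for 0.2 s.
2. all three offcuts lie in the drawer (x of wax_bar in the frame of drawer_floor between -0.1 and 0.1 m and y of wax_bar in the frame of drawer_floor between -0.125 and 0.125 m and z of wax_bar in the frame of drawer_floor between 0 and 0.06 m and x of wax_block in the frame of drawer_floor between -0.1 and 0.1 m and y of wax_block in the frame of drawer_floor between -0.125 and 0.125 m and z of wax_block in the frame of drawer_floor between 0 and 0.06 m and x of wax_puck in the frame of drawer_floor between -0.1 and 0.1 m and y of wax_puck in the frame of drawer_floor between -0.125 and 0.125 m and z of wax_puck in the frame of drawer_floor between 0 and 0.06 m and value of joint drawer above 0.105 m), for 0.2 s.
At the end, for the whole second after the job is handed in: Offcuts at rest in the drawer (centres under 60 mm above its floor), drawer out at least 105 mm; brush at rest on its bristles on the mat, upright within 0.12 rad, within 50 mm lengthwise and 35 mm crosswise of the mat's centre and along it within 0.35 rad, either way round (all of step 2 and linear speed of each of wax_bar, wax_block, wax_puck, brush below 0.03 m/s and x of brush in the frame of mat between -0.05 and 0.05 m and y of brush in the frame of mat between -0.035 and 0.035 m and z of brush in the frame of mat between 0 and 0.01 m and angle between brush's own z axis and vertical below 0.12 rad and angle between the x axis of brush and the x axis of mat, either way round below 0.35 rad); the robot touches nothing.
It fails at once if the gripper or arm touches an offcut (contact force between any of the fingers, the arm and wax_bar above 0.5 N or contact force between any of the fingers, the arm and wax_block above 0.5 N or contact force between any of the fingers, the arm and wax_puck above 0.5 N).
It fails at once if the candle or the tumbler is moved more than 20 mm (distance of any of candle, tumbler from where it was at the start of the episode above 0.02 m).
It also fails if it takes over 61 s, if anything falls off the work surface, if the arm or the gripper's body presses on something with over 40 N, if the wrist force passes 120 N, or if a joint passes its speed limit or range.

## Working session

There is one attempt and no reset: what is moved stays moved. The work goes in short steps, Python scripts to look and compute and a tool call to move; the robot and the scene stay as the last step left them, time stands still between calls to the robot, and variables do not carry over. Pictures are saved under pics/ and viewed, about 8 in all and at most 12, crops included, and the job is handed in when it is done.

Besides the shell and the picture viewer there is one more tool, called after "Request:" as a command line: name --argument value ..., lists and objects as JSON in quotes. play_rows: Moves the arm, as the interface text tells. Its arguments: {"type":"object","properties":{"increments":{"type":"array"}},"required":["increments"]}

```bash
mkdir -p pics; ls; cat > h.py <<'E'
import numpy as np, cv2
from plant import manip
from scipy.spatial.transform import Rotation as R
def look(cam,names,pic=None,fn='tip_of',pmin=.2):
    im=manip.grab_frame(cam)
    if pic: cv2.imwrite(f'pics/{pic}.png',im)
    T=np.array(manip.get_calibration(cam)['T'])
    for n in names:
        for d in getattr(manip,fn)(n,cam):
            if d['p']<pmin: continue
            w=T[:3,:3]@np.array(d['xyz'])+T[:3,3]
            print(cam,fn,n,round(d['p'],2),w.round(3),'px',px(cam,w))
def px(cam,w):
    c=manip.get_calibration(cam);T=np.linalg.inv(np.array(c['T']));p=T[:3,:3]@w+T[:3,3]
    return (int(c['fx']*p[0]/p[2]+c['cx']),int(c['fy']*p[1]/p[2]+c['cy']))
def ray(cam,u,v,z):
    c=manip.get_calibration(cam);T=np.array(c['T']);d=T[:3,:3]@np.array([(u-c['cx'])/c['fx'],(v-c['cy'])/c['fy'],1]);o=T[:3,3]
    return (o+d*(z-o[2])/d[2]).round(4)
def st():
    s=manip.state();Rm=R.from_quat(np.array(s['tool_rot'])[[1,2,3,0]]).as_matrix()
    print('t',round(s['time'],2),'pos',np.round(s['tool_pos'],4),'F',np.round(s['contact_force'],1),'w',round(s['gripper_width'],3),'j',np.round(s['joint_pos'],2));print(Rm.round(3))
    return s,Rm
E
python3 - <<'E'
from h import *
st()
N=['cutter','drawer','drawer_handle','drawer_floor','wax_bar','wax_block','wax_puck','brush','mat','candle','tumbler']
look('top',N,'top0'); look('scene',N,'scene0')
E
```

```text
pics
t 0.0 pos [ 0.2529 -0.5712  0.4035] F [0.6 0.2 0.2] w 1.001 j [-1.27  0.05  1.61  0.    1.48 -0.12]
[[ 0.914  0.405 -0.001]
 [ 0.405 -0.914  0.002]
 [ 0.    -0.002 -1.   ]]
top tip_of cutter 0.92 [0.569 0.193 0.002] px (165, 239)Traceback (most recent call last):
  File "<stdin>", line 4, in <module>
  File "h.py", line 9, in look
    for d in getattr(manip,fn)(n,cam):
             ~~~~~~~~~~~~~~~~~^^^^^^^
ValueError: it knows: brush, candle, cutter, drawer_floor, drawer_handle, mat, tumbler, wax_bar, wax_block, wax_puck
```

```bash
python3 - <<'E'
from h import *
N=['cutter','drawer_handle','drawer_floor','wax_bar','wax_block','wax_puck','brush','mat','candle','tumbler']
look('top',N,'top0'); look('scene',N,'scene0')
print(manip.state()['time'])
E
```

```text
top tip_of cutter 0.83 [0.567 0.194 0.002] px (165, 239)
top tip_of drawer_handle 0.79 [0.553 0.004 0.055] px (245, 246)
top tip_of wax_bar 0.59 [0.49  0.17  0.096] px (165, 275)
top tip_of wax_block 0.87 [0.645 0.172 0.095] px (166, 203)
top tip_of wax_block 0.83 [0.797 0.095 0.01 ] px (209, 141)
top tip_of wax_block 0.69 [0.807 0.222 0.012] px (154, 136)
top tip_of wax_block 0.55 [ 0.771 -0.032  0.015] px (263, 152)
top tip_of wax_block 0.33 [0.552 0.001 0.055] px (246, 247)
top tip_of wax_puck 0.71 [0.564 0.126 0.094] px (186, 241)
top tip_of brush 0.73 [ 0.452 -0.372  0.006] px (411, 293)
top tip_of mat 0.56 [ 0.464 -0.373 -0.002] px (410, 287)
top tip_of candle 0.97 [ 0.769 -0.194 -0.001] px (332, 154)
top tip_of tumbler 0.88 [ 0.693 -0.35   0.002] px (400, 187)
top tip_of tumbler 0.57 [0.554 0.004 0.053] px (245, 246)
top tip_of tumbler 0.4 [0.569 0.192 0.   ] px (165, 239)
scene tip_of cutter 0.56 [0.568 0.192 0.001] px (328, 181)
scene tip_of drawer_handle 0.86 [ 0.554 -0.002  0.054] px (288, 195)
scene tip_of drawer_floor 0.9 [0.566 0.173 0.013] px (324, 181)
scene tip_of dr
[... 156 characters left out ...]
0.017] px (345, 244)
scene tip_of wax_block 0.76 [0.635 0.17  0.095] px (345, 167)
scene tip_of wax_block 0.75 [0.805 0.222 0.012] px (401, 202)
scene tip_of wax_block 0.58 [0.796 0.098 0.016] px (379, 222)
scene tip_of wax_puck 0.57 [0.565 0.129 0.095] px (318, 164)
scene tip_of brush 0.93 [ 0.453 -0.371  0.003] px (166, 267)
scene tip_of mat 0.77 [ 0.456 -0.372 -0.   ] px (167, 268)
scene tip_of candle 0.84 [ 0.766 -0.194 -0.003] px (310, 285)
scene tip_of candle 0.52 [ 0.456 -0.369 -0.003] px (168, 269)
scene tip_of candle 0.47 [ 0.566  0.194 -0.001] px (328, 181)
scene tip_of tumbler 0.81 [ 0.695 -0.352 -0.   ] px (244, 312)
scene tip_of tumbler 0.53 [0.486 0.169 0.093] px (304, 151)
1.2
```

View pics/top0.png

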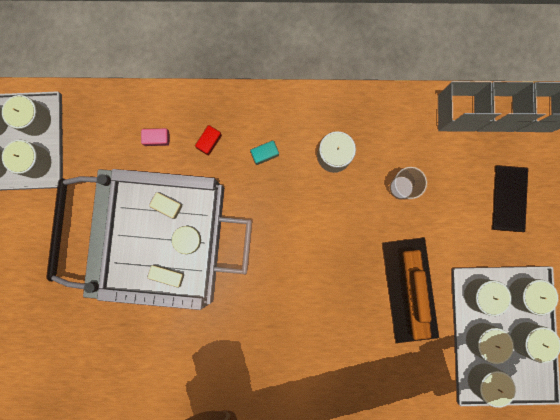

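View pics/scene0.png

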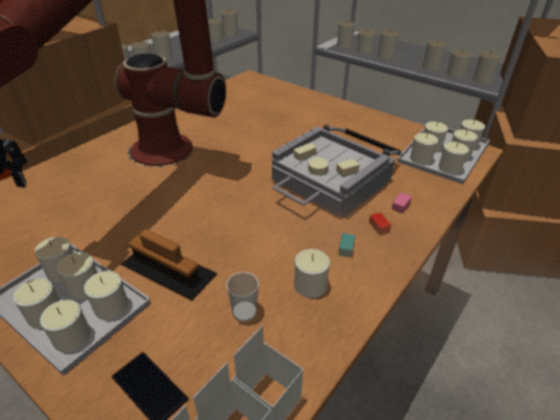

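Top view: the cutter's front faces world -y and the handle bar is at about px (248,246). The bar is at (165,275), the block at (165,205) and the puck at (186,240), all near the middle of the bed. The brush and mat are at about (411,290). The pink, red and turquoise look-alikes lie on the table, clear of the work.

```bash
python3 - <<'E'
from h import *
im=cv2.imread('pics/top0.png')
a=cv2.resize(im[165:315,90:255],None,fx=3,fy=3,interpolation=cv2.INTER_CUBIC)
b=cv2.resize(im[230:350,375:450],None,fx=3,fy=3,interpolation=cv2.INTER_CUBIC)
o=np.zeros((450,730,3),np.uint8);o[:a.shape[0],:a.shape[1]]=a;o[:b.shape[0],500:725]=b
cv2.imwrite('pics/crop.png',o)
m=(im.max(2)<40).astype(np.uint8)
m[:, :375]=0;m[:,450:]=0;m[:225]=0;m[350:]=0
c=max(cv2.findContours(m,0,2)[0],key=cv2.contourArea);r=cv2.minAreaRect(c);print(r)
bp=cv2.boxPoints(r);print(bp);print([ray('top',u,v,.004) for u,v in bp])
T=np.array(manip.get_calibration('top')['T']);print(T.round(3))
# wax
h=cv2.cvtColor(im,cv2.COLOR_BGR2HSV)
g=cv2.inRange(h,(20,45,150),(40,255,255));g[:,:105]=0;g[:,225:]=0;g[:165]=0;g[310:]=0
for c in cv2.findContours(g,0,2)[0]:
    if cv2.contourArea(c)>150:
        r=cv2.minAreaRect(c);print(r,[ray('top',u,v,.109) for u,v in cv2.boxPoints(r)],ray('top',*r[0],.109))
E
```

```text
((400.5865478515625, 292.9028625488281), (25.8856201171875, 96.4464340209961), 1.9091525077819824)
[[386.04437 340.66812]
 [389.25745 244.27524]
 [415.12872 245.1376 ]
 [411.91565 341.5305 ]]
[array([ 0.3439, -0.3148,  0.004 ]), array([ 0.5622, -0.3232,  0.004 ]), array([ 0.5608, -0.3826,  0.004 ]), array([ 0.3426, -0.3734,  0.004 ])]
[[ 0.01  -0.997  0.073  0.552]
 [-1.    -0.009  0.006 -0.083]
 [-0.006 -0.073 -0.997  1.227]
 [ 0.     0.     0.     1.   ]]
((164.11782836914062, 204.70062255859375), (27.37438201904297, 16.600208282470703), 28.610462188720703) [array([0.6384, 0.2071, 0.109 ]), array([0.6696, 0.1911, 0.109 ]), array([0.6421, 0.1394, 0.109 ]), array([0.6111, 0.1554, 0.109 ])] [0.6403 0.1732 0.109 ]
```

View pics/crop.png

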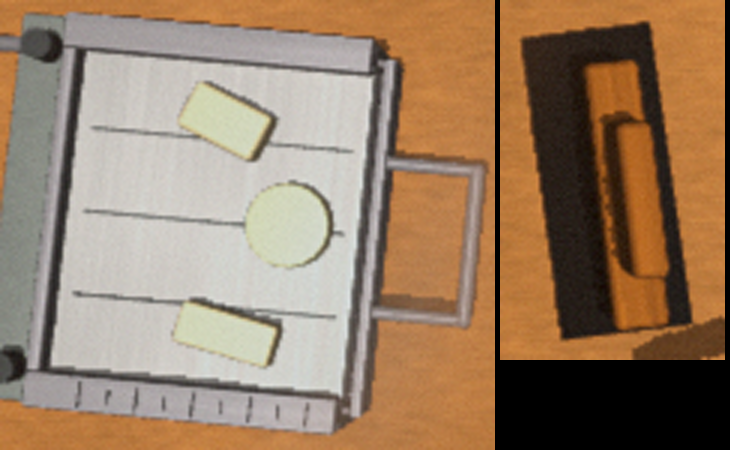

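```bash
python3 - <<'E'
from h import *
def C(x,y,z): return ray('top',90+x/3,165+y/3,z)
def B(x,y,z): return ray('top',375+(x-500)/3,230+y/3,z)
def yaw(a,b): d=b-a; return np.degrees(np.arctan2(d[1],d[0])).round(2),np.linalg.norm(d[:2]).round(4)
P=[C(*p,.08) for p in [(83,50),(52,370),(372,72),(345,397)]]
print('bed',P,yaw(P[1],P[0]),yaw(P[3],P[2]),yaw(P[2],P[0]),yaw(P[3],P[1]))
h=[C(482,165,.06),C(466,325,.06)];print('handle',h,yaw(h[1],h[0]),(h[0]+h[1])/2)
for n,z,q in [('mat',.004,[(523,40),(648,24),(691,322),(563,338)]),('back',.058,[(584,66),(636,62),(668,325),(617,328)]),('ridge',.103,[(622,122),(650,122),(667,276),(640,278)])]:
    Q=[B(*p,z) for p in q];print(n,np.mean(Q,0).round(4),yaw(Q[3],Q[0]),yaw(Q[2],Q[1]),yaw(Q[0],Q[1]))
    # corners not seen fully
for n,z,q in [('block',.11,[(203,82),(273,121),(253,160),(180,120)]),('bar',.108,[(187,299),(281,323),(268,367),(174,338)]),('puck',.106,[(246,225),(332,225),(289,182),(289,267)])]:
    print(n,np.mean([C(*p,z) for p in q],0).round(4),[C(*p,z)[:2] for p in q])
E
```

```text
bed [array([0.692 , 0.2826, 0.08  ]), array([0.4611, 0.2973, 0.08  ]), array([0.6778, 0.0721, 0.08  ]), array([0.4442, 0.0869, 0.08  ])] (np.float64(-3.64), np.float64(0.2314)) (np.float64(-3.63), np.float64(0.2341)) (np.float64(86.14), np.float64(0.211)) (np.float64(85.41), np.float64(0.2111))
handle [array([ 0.6121, -0.0074,  0.06  ]), array([0.4952, 0.0026, 0.06  ])] (np.float64(-4.89), np.float64(0.1173)) [ 0.55365 -0.0024   0.06   ]
mat [ 0.4585 -0.3708  0.004 ] (np.float64(7.44), np.float64(0.2264)) (np.float64(7.68), np.float64(0.2267)) (np.float64(-82.15), np.float64(0.0966))
back [ 0.4523 -0.3726  0.058 ] (np.float64(6.81), np.float64(0.1898)) (np.float64(6.42), np.float64(0.1904)) (np.float64(-85.04), np.float64(0.0381))
ridge [ 0.453  -0.3744  0.103 ] (np.float64(6.08), np.float64(0.1085)) (np.float64(5.74), np.float64(0.107)) (np.float64(-89.42), np.float64(0.0196))
block [0.6391 0.1695 0.11  ] [array([0.6664, 0.1874]), array([0.6392, 0.1372]), array([0.6115, 0.1506]), array([0.6393, 0.2029])]
bar [0.4912 0.166  0.108 ] [array([0.5137, 0.1949]), array([0.4976, 0.1286]), array([0.467, 0.137]), array([0.4864, 0.2033])]
puck [0.5664 0.125  0.106 ] [array([0.5659, 0.1553]), array([0.5665, 0.0947]), array([0.5964, 0.1257]), array([0.5367, 0.1243])]
```

Request:
play_rows --increments '[{"offset":[20,-16,0],"twist":0,"grip":1},{"offset":[50,-40,0],"twist":0,"grip":1},{"offset":[82,-65,0],"twist":0,"grip":1},{"offset":[113,-90,0],"twist":0,"grip":1},{"offset":[145,-115,0],"twist":0,"grip":1}]'

```text
time: 1.62
tool_pos: [0.3394, -0.4061, 0.4047]
tool_rot: [0.0, 0.978, 0.206, 0.0]
contact_force: [1.4, -0.1, 0.6]
gripper_width: 1.002
```

Request:
play_rows --increments '[{"offset":[31,-25,0],"twist":0,"grip":1},{"offset":[62,-50,0],"twist":0,"grip":1},{"offset":[94,-75,0],"twist":0,"grip":1},{"offset":[125,-100,0],"twist":0,"grip":1},{"offset":[157,-125,0],"twist":0,"grip":1}]'

```text
time: 2.03
tool_pos: [0.4323, -0.2279, 0.405]
tool_rot: [0.0, 0.978, 0.207, 0.0]
contact_force: [0.3, 0.3, 0.4]
gripper_width: 1.0
```

Request:
play_rows --increments '[{"offset":[30,-25,0],"twist":0.12,"grip":1},{"offset":[62,-50,10],"twist":0.24,"grip":1},{"offset":[94,-75,30],"twist":0.36,"grip":1},{"offset":[125,-100,50],"twist":0.48,"grip":1},{"offset":[145,-115,70],"twist":0.487,"grip":1}]'

```text
time: 2.45
tool_pos: [0.5142, -0.0732, 0.3428]
tool_rot: [0.001, 0.999, -0.037, 0.002]
contact_force: [0.6, -0.5, 0.3]
gripper_width: 0.996
```

```bash
cat >> h.py <<'E'
def go(target,yawy=None,flip=True):
    """print tool-frame shift in mm & twist to reach target; yawy=desired world angle (deg) of tool y"""
    s,Rm=st();d=np.array(target)-np.array(s['tool_pos']);print('offset',(Rm.T@d*1000).round(1))
    if yawy is not None:
        a=np.degrees(np.arctan2(Rm[1,1],Rm[0,1]));e=(yawy-a+90)%180-90 if flip else (yawy-a+180)%360-180
        print('twist',np.radians(-e).round(4))
E
python3 - <<'E'
from h import *
go([.5537,-.0005,.209],86)
look('wrist',['drawer_handle','wax_bar','wax_block','wax_puck','cutter'],'w1')
look('top',['drawer_handle'])
E
```

```text
t 2.45 pos [ 0.5142 -0.0732  0.3428] F [ 0.6 -0.5  0.3] w 0.996 j [-0.28 -0.16  1.92 -0.    1.37  1.36]
[[ 0.997 -0.074  0.004]
 [-0.074 -0.997 -0.001]
 [ 0.004  0.001 -1.   ]]
offset [ 33.4 -75.5 133.9]
twist -0.0046
wrist tip_of drawer_handle 0.85 [0.551 0.012 0.047] px (184, 166)
wrist tip_of wax_puck 0.81 [0.567 0.133 0.091] px (-1, 166)
top tip_of drawer_handle 0.83 [ 0.551 -0.     0.055] px (247, 247)
```

Request:
play_rows --increments '[{"offset":[15,-30,20],"twist":0,"grip":1},{"offset":[30,-60,40],"twist":0,"grip":1},{"offset":[30,-65,55],"twist":0,"grip":1},{"offset":[30,-65,55],"twist":0,"grip":1}]'

```text
time: 3.18
tool_pos: [0.547, -0.0116, 0.2836]
tool_rot: [-0.0, 0.999, -0.035, -0.003]
contact_force: [-0.1, -1.1, -0.1]
gripper_width: 1.001
```

```bash
python3 - <<'E'
from h import *
look('wrist',['drawer_handle'],'w1')
look('wrist',['drawer_handle'],'w1')
go([.5537,-.0005,.209],86)
E
```

```text
wrist tip_of drawer_handle 0.7 [0.552 0.002 0.057] px (259, 222)
t 3.38 pos [ 0.5481 -0.0133  0.2882] F [0.5 0.5 0.9] w 0.999 j [-0.16 -0.03  1.9  -0.    1.27  1.48]
[[ 0.997 -0.072  0.003]
 [-0.072 -0.997 -0.001]
 [ 0.003  0.    -1.   ]]
offset [  4.5 -13.2  79.2]
twist -0.002
```

View pics/w1.png

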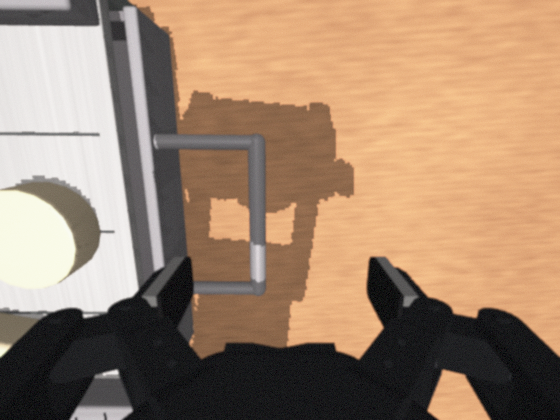

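Request:
play_rows --increments '[{"offset":[4,-13,20],"twist":0,"grip":0.6},{"offset":[4,-13,50],"twist":0,"grip":0.6},{"offset":[4,-13,72],"twist":0,"grip":0.6},{"offset":[4,-13,79],"twist":0,"grip":0.4},{"offset":[4,-13,79],"twist":0,"grip":0.0}]'

```text
time: 3.8
tool_pos: [0.5519, -0.0002, 0.2063]
tool_rot: [-0.0, 0.999, -0.036, -0.001]
contact_force: [-0.3, -0.0, -0.0]
gripper_width: 0.329
```

Request:
play_rows --increments '[{"offset":[0,0,0],"twist":0,"grip":0},{"offset":[0,0,0],"twist":0,"grip":0},{"offset":[0,0,0],"twist":0,"grip":0},{"offset":[0,0,0],"twist":0,"grip":0},{"offset":[0,0,0],"twist":0,"grip":0}]'

```text
time: 4.22
tool_pos: [0.5532, 0.0004, 0.2091]
tool_rot: [0.0, 0.999, -0.035, 0.001]
contact_force: [-3.5, -0.1, 5.5]
gripper_width: 0.117
```

```bash
python3 - <<'E'
from h import *
go([.5537-.07*.103,-.0005-.103*.998,.209],86)
E
```

```text
t 4.22 pos [5.532e-01 4.000e-04 2.091e-01] F [-3.5 -0.1  5.5] w 0.117 j [-0.13  0.09  1.92 -0.    1.13  1.51]
[[ 0.998 -0.07   0.002]
 [-0.07  -0.998 -0.001]
 [ 0.002  0.001 -1.   ]]
offset [  0.5 103.9   0.2]
twist -0.0004
```

Request:
play_rows --increments '[{"offset":[0,8,0],"twist":0,"grip":0},{"offset":[0,20,0],"twist":0,"grip":0},{"offset":[0,32,0],"twist":0,"grip":0},{"offset":[0,44,0],"twist":0,"grip":0},{"offset":[0,56,0],"twist":0,"grip":0}]'

```text
time: 4.63
tool_pos: [0.549, -0.0554, 0.2091]
tool_rot: [-0.001, 0.999, -0.035, 0.0]
contact_force: [-5.6, 4.5, 8.9]
gripper_width: 0.118
```

Request:
play_rows --increments '[{"offset":[0,12,0],"twist":0,"grip":0},{"offset":[0,24,0],"twist":0,"grip":0},{"offset":[0,36,0],"twist":0,"grip":0},{"offset":[0,44,0],"twist":0,"grip":0},{"offset":[0,47,0],"twist":0,"grip":0}]'

```text
time: 5.05
tool_pos: [0.5454, -0.103, 0.2091]
tool_rot: [-0.0, 0.999, -0.035, -0.001]
contact_force: [-7.0, 3.1, 10.8]
gripper_width: 0.117
```

Request:
play_rows --increments '[{"offset":[0,0,0],"twist":0,"grip":0},{"offset":[0,0,0],"twist":0,"grip":0}]'

```text
time: 5.22
tool_pos: [0.5454, -0.103, 0.2091]
tool_rot: [0.001, 0.999, -0.035, -0.001]
contact_force: [-7.7, -0.7, 10.2]
gripper_width: 0.116
```

```bash
python3 - <<'E'
from h import *
st()
look('scene',['drawer_floor','drawer_handle','wax_bar','wax_block','wax_puck'],'s2')
look('top',['drawer_floor','drawer_handle'],'t2')
E
```

```text
t 5.22 pos [ 0.5454 -0.103   0.2091] F [-7.7 -0.7 10.2] w 0.116 j [-0.32  0.09  1.92 -0.    1.13  1.32]
[[ 0.998 -0.07  -0.001]
 [-0.07  -0.998 -0.002]
 [-0.001  0.002 -1.   ]]
scene tip_of drawer_floor 0.56 [0.558 0.067 0.011] px (302, 196)
scene tip_of drawer_handle 0.7 [ 0.546 -0.105  0.053] px (263, 213)
scene tip_of wax_bar 0.67 [0.487 0.172 0.093] px (304, 151)
scene tip_of wax_bar 0.38 [0.635 0.172 0.094] px (346, 166)
scene tip_of wax_block 0.88 [ 0.773 -0.039  0.011] px (346, 247)
scene tip_of wax_block 0.62 [0.635 0.168 0.096] px (345, 167)
scene tip_of wax_block 0.56 [0.804 0.224 0.013] px (401, 202)
scene tip_of wax_block 0.52 [0.797 0.099 0.014] px (379, 222)
scene tip_of wax_puck 0.78 [0.565 0.128 0.096] px (318, 164)
top tip_of drawer_floor 0.66 [0.559 0.072 0.018] px (216, 243)
```

Request:
play_rows --increments '[{"offset":[0,0,0],"twist":0,"grip":0.5},{"offset":[0,0,0],"twist":0,"grip":0.5},{"offset":[0,0,0],"twist":0,"grip":0.5},{"offset":[0,0,-25],"twist":0,"grip":0.6},{"offset":[0,0,-60],"twist":0,"grip":0.8}]'

```text
time: 6.08
tool_pos: [0.5437, -0.1015, 0.2637]
tool_rot: [-0.001, 0.999, -0.035, -0.004]
contact_force: [0.6, 0.0, 0.5]
gripper_width: 0.723
```

Request:
play_rows --increments '[{"offset":[0,0,-40],"twist":0,"grip":0.8},{"offset":[-10,25,-60],"twist":-0.05,"grip":0.8},{"offset":[-22,60,-70],"twist":-0.1,"grip":0.8},{"offset":[-34,95,-70],"twist":-0.15,"grip":0.8},{"offset":[-46,130,-70],"twist":-0.185,"grip":0.8}]'

```text
time: 6.5
tool_pos: [0.4902, -0.2297, 0.3393]
tool_rot: [0.001, 0.998, 0.059, 0.002]
contact_force: [0.9, 0.0, -0.6]
gripper_width: 0.802
```

```bash
python3 - <<'E'
from h import *
go([.4525,-.3725,.24],96.6)
E
```

```text
t 6.5 pos [ 0.4902 -0.2297  0.3393] F [ 0.9  0.  -0.6] w 0.802 j [-0.58 -0.1   1.87  0.    1.36  0.88]
[[ 0.993  0.118  0.004]
 [ 0.118 -0.993 -0.002]
 [ 0.003  0.003 -1.   ]]
offset [-54.7 137.1  99.4]
twist 0.0035
```

Request:
play_rows --increments '[{"offset":[-14,35,5],"twist":0,"grip":0.8},{"offset":[-28,72,10],"twist":0,"grip":0.8},{"offset":[-42,108,10],"twist":0,"grip":0.8},{"offset":[-53,134,10],"twist":0,"grip":0.8},{"offset":[-53,134,10],"twist":0,"grip":0.8}]'

```text
time: 6.92
tool_pos: [0.4517, -0.372, 0.3275]
tool_rot: [0.001, 0.998, 0.055, -0.0]
contact_force: [-0.0, 0.1, -0.0]
gripper_width: 0.799
```

```bash
python3 - <<'E'
from h import *
im=manip.grab_frame('wrist')
look('wrist',['brush','mat'],'w2')
go([.4525,-.3725,.24],96.6)
E
```

```text
wrist tip_of brush 0.9 [ 0.449 -0.37   0.005] px (282, 200)
t 7.12 pos [ 0.4534 -0.3671  0.3271] F [-0.3 -0.3 -1.5] w 0.799 j [-0.81  0.01  1.78  0.    1.34  0.65]
[[ 0.993  0.115  0.   ]
 [ 0.115 -0.993  0.001]
 [ 0.    -0.001 -1.   ]]
offset [-1.5  5.3 87.1]
twist 0.0003
```

View pics/w2.png

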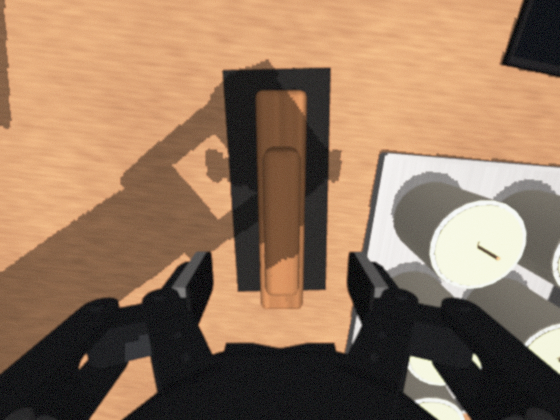

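```bash
python3 - <<'E'
from h import *
for p in [(264,148),(299,148),(300,295),(265,295),(282,222)]: print(ray('wrist',*p,.103))
for p in [(256,92),(306,92),(302,307),(261,307)]: print(ray('wrist',*p,.058))
for p in [(224,71),(330,69),(325,290),(238,292)]: print(ray('wrist',*p,.004))
E
```

```text
[ 0.507  -0.3494  0.103 ]
[ 0.5096 -0.3719  0.103 ]
[ 0.403 -0.387  0.103]
[ 0.4    -0.3611  0.103 ]
[ 0.4583 -0.3669  0.103 ]
[ 0.5444 -0.3371  0.058 ]
[ 0.5488 -0.3747  0.058 ]
[ 0.3632 -0.3973  0.058 ]
[ 0.3587 -0.3593  0.058 ]
[ 0.5642 -0.3015  0.004 ]
[ 0.5771 -0.3975  0.004 ]
[ 0.3521 -0.4288  0.004 ]
[ 0.3381 -0.3319  0.004 ]
```

Request:
play_rows --increments '[{"offset":[0,3,25],"twist":0,"grip":0.8},{"offset":[0,3,60],"twist":0,"grip":0.8},{"offset":[0,3,80],"twist":0,"grip":0.7},{"offset":[0,3,87],"twist":0,"grip":0.5},{"offset":[0,3,87],"twist":0,"grip":0.35}]'

```text
time: 7.53
tool_pos: [0.4533, -0.3689, 0.2379]
tool_rot: [-0.002, 0.998, 0.058, -0.002]
contact_force: [-0.9, 0.2, -0.1]
gripper_width: 0.429
```

Request:
play_rows --increments '[{"offset":[0,0,0],"twist":0,"grip":0.1},{"offset":[0,0,0],"twist":0,"grip":0},{"offset":[0,0,0],"twist":0,"grip":0},{"offset":[0,0,0],"twist":0,"grip":0},{"offset":[0,0,0],"twist":0,"grip":0}]'

```text
time: 7.95
tool_pos: [0.4536, -0.3709, 0.2412]
tool_rot: [0.0, 0.998, 0.057, 0.0]
contact_force: [0.0, 0.5, -3.2]
gripper_width: 0.297
```

```bash
python3 - <<'E'
from h import *
st()
ex=np.array([.0698,.9976]);c=np.array([.5685,.192])
ey=np.array([-.9976,.0698])
for n,p in dict(bar=(.489,.168),block=(.639,.170),puck=(.566,.126)).items():
    d=np.array(p)-c; print(n,d@ex,d@ey)
E
```

```text
t 7.95 pos [ 0.4536 -0.3709  0.2412] F [ 0.   0.5 -3.2] w 0.297 j [-0.81  0.12  1.83  0.    1.19  0.64]
[[ 0.993  0.115  0.001]
 [ 0.115 -0.993 -0.001]
 [ 0.001  0.001 -1.   ]]
bar -0.029491499999999997 0.07763400000000002
block -0.017026299999999994 -0.07186640000000001
puck -0.06601610000000001 -0.0021127999999999425
```

Request:
play_rows --increments '[{"offset":[0,0,-12],"twist":0,"grip":0},{"offset":[0,0,-40],"twist":0,"grip":0},{"offset":[0,0,-75],"twist":0,"grip":0},{"offset":[0,0,-115],"twist":0,"grip":0},{"offset":[2,-8,-150],"twist":0,"grip":0}]'

```text
time: 8.37
tool_pos: [0.4541, -0.3632, 0.3938]
tool_rot: [0.001, 0.998, 0.057, 0.001]
contact_force: [1.7, -1.3, -2.5]
gripper_width: 0.299
```

Request:
play_rows --increments '[{"offset":[8,-25,-4],"twist":0,"grip":0},{"offset":[17,-53,-4],"twist":0,"grip":0},{"offset":[27,-85,-4],"twist":0,"grip":0},{"offset":[37,-117,-4],"twist":0,"grip":0},{"offset":[47,-149,-4],"twist":0,"grip":0}]'

```text
time: 8.78
tool_pos: [0.4839, -0.2078, 0.3957]
tool_rot: [0.0, 0.998, 0.057, 0.001]
contact_force: [0.2, -0.0, -2.9]
gripper_width: 0.296
```

Request:
play_rows --increments '[{"offset":[10,-32,0],"twist":0,"grip":0},{"offset":[20,-64,0],"twist":0,"grip":0},{"offset":[30,-96,0],"twist":0,"grip":0},{"offset":[40,-128,0],"twist":0,"grip":0},{"offset":[50,-160,0],"twist":0,"grip":0}]'

```text
time: 9.2
tool_pos: [0.5153, -0.0429, 0.3957]
tool_rot: [0.0, 0.998, 0.057, 0.001]
contact_force: [0.6, 0.4, -3.5]
gripper_width: 0.298
```

Request:
play_rows --increments '[{"offset":[10,-32,0],"twist":0.04,"grip":0},{"offset":[20,-64,0],"twist":0.08,"grip":0},{"offset":[30,-96,0],"twist":0.12,"grip":0},{"offset":[40,-128,0],"twist":0.16,"grip":0},{"offset":[50,-160,0],"twist":0.185,"grip":0}]'

```text
time: 9.62
tool_pos: [0.5467, 0.1218, 0.3957]
tool_rot: [-0.0, 0.999, -0.036, 0.001]
contact_force: [0.6, -0.4, -1.8]
gripper_width: 0.293
```

```bash
python3 - <<'E'
from h import *
go([.5727,.2519,.395],86)
E
```

```text
t 9.62 pos [0.5467 0.1218 0.3957] F [ 0.6 -0.4 -1.8] w 0.293 j [ 0.09 -0.1   1.77 -0.    1.46  1.73]
[[ 0.997 -0.072  0.001]
 [-0.072 -0.997  0.   ]
 [ 0.001 -0.    -1.   ]]
offset [  16.6 -131.6    0.7]
twist -0.0021
```

Request:
play_rows --increments '[{"offset":[4,-32,0],"twist":0,"grip":0},{"offset":[8,-64,0],"twist":0,"grip":0},{"offset":[12,-96,0],"twist":0,"grip":0},{"offset":[16,-122,10],"twist":0,"grip":0},{"offset":[17,-132,30],"twist":0,"grip":0}]'

```text
time: 10.03
tool_pos: [0.574, 0.254, 0.3689]
tool_rot: [-0.002, 0.999, -0.034, 0.004]
contact_force: [1.2, -0.6, -2.2]
gripper_width: 0.297
```

```bash
python3 - <<'E'
from h import *
look('top',['wax_bar','wax_block','wax_puck','cutter'],'t3')
look('wrist',['wax_bar','wax_block','wax_puck','brush','cutter'],'w3')
a=cv2.imread('pics/t3.png')[150:330,60:280];b=cv2.imread('pics/w3.png')
a=cv2.resize(a,(392,320));b=cv2.resize(b,(400,300));o=np.zeros((320,792,3),np.uint8);o[:,:392]=a;o[:300,392:]=b
cv2.imwrite('pics/c3.png',o)
go([.5727,.2519,.32],86)
E
```

```text
top tip_of wax_bar 0.77 [0.489 0.17  0.094] px (165, 276)
top tip_of wax_block 0.87 [ 0.773 -0.031  0.018] px (262, 151)
top tip_of wax_block 0.78 [0.806 0.222 0.013] px (154, 136)
top tip_of wax_block 0.74 [0.799 0.094 0.015] px (209, 140)
top tip_of wax_block 0.68 [0.643 0.176 0.096] px (164, 204)
top tip_of wax_puck 0.75 [0.562 0.127 0.092] px (186, 241)
top tip_of cutter 0.68 [0.568 0.191 0.003] px (166, 239)
wrist tip_of wax_bar 0.79 [0.49  0.173 0.097] px (370, 292)
wrist tip_of wax_block 0.57 [0.639 0.173 0.095] px (372, 123)
wrist tip_of wax_puck 0.96 [0.571 0.128 0.095] px (424, 203)
wrist tip_of cutter 0.81 [0.569 0.191 0.005] px (332, 189)
t 10.58 pos [0.5733 0.25   0.3654] F [-0.1 -0.5 -2.2] w 0.297 j [ 0.29  0.08  1.65 -0.    1.41  1.93]
[[ 0.997 -0.071  0.001]
 [-0.071 -0.997  0.   ]
 [ 0.001 -0.    -1.   ]]
offset [-0.7 -1.8 45.4]
twist -0.0013
```

View pics/c3.png

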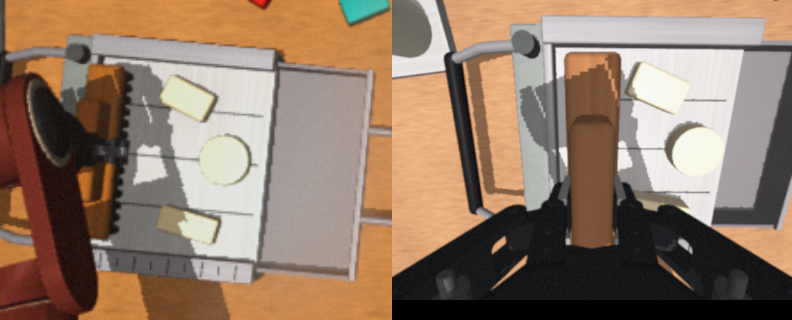

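Request:
play_rows --increments '[{"offset":[0,0,15],"twist":0,"grip":0},{"offset":[0,0,30],"twist":0,"grip":0},{"offset":[-1,0,40],"twist":0,"grip":0},{"offset":[-1,0,45],"twist":0,"grip":0},{"offset":[-1,0,45],"twist":0,"grip":0}]'

```text
time: 11.0
tool_pos: [0.5715, 0.2505, 0.3176]
tool_rot: [0.001, 0.999, -0.035, -0.002]
contact_force: [-0.6, -0.1, -1.7]
gripper_width: 0.295
```

Request:
play_rows --increments '[{"offset":[0,6,0],"twist":0,"grip":0},{"offset":[0,15,0],"twist":0,"grip":0},{"offset":[0,25,0],"twist":0,"grip":0},{"offset":[0,35,0],"twist":0,"grip":0},{"offset":[0,45,0],"twist":0,"grip":0}]'

```text
time: 11.42
tool_pos: [0.5687, 0.2046, 0.3192]
tool_rot: [-0.0, 0.999, -0.035, -0.0]
contact_force: [-0.1, 1.1, -3.9]
gripper_width: 0.295
```

Request:
play_rows --increments '[{"offset":[0,10,0],"twist":0,"grip":0},{"offset":[0,20,0],"twist":0,"grip":0},{"offset":[0,30,0],"twist":0,"grip":0},{"offset":[0,37,0],"twist":0,"grip":0},{"offset":[0,40,0],"twist":0,"grip":0}]'

```text
time: 11.83
tool_pos: [0.5661, 0.1648, 0.3195]
tool_rot: [-0.0, 0.999, -0.036, 0.0]
contact_force: [0.7, 0.7, -3.6]
gripper_width: 0.295
```

```bash
python3 - <<'E'
from h import *
look('top',['wax_bar','wax_block','wax_puck','brush'],'t4')
look('wrist',['wax_bar','wax_block','wax_puck','brush'],'w4')
a=cv2.imread('pics/t4.png')[150:330,60:280];b=cv2.imread('pics/w4.png')
a=cv2.resize(a,(392,320));b=cv2.resize(b,(400,300));o=np.zeros((320,792,3),np.uint8);o[:,:392]=a;o[:300,392:]=b
cv2.imwrite('pics/c4.png',o)
st()
E
```

```text
top tip_of wax_bar 0.81 [0.494 0.115 0.093] px (191, 274)
top tip_of wax_block 0.89 [0.652 0.109 0.097] px (195, 199)
top tip_of wax_block 0.85 [ 0.771 -0.031  0.016] px (262, 152)
top tip_of wax_block 0.72 [0.799 0.096 0.015] px (208, 139)
top tip_of wax_block 0.65 [0.804 0.222 0.011] px (154, 137)
top tip_of wax_puck 0.77 [0.563 0.116 0.095] px (191, 241)
top tip_of brush 0.79 [0.564 0.164 0.086] px (170, 241)
top tip_of brush 0.7 [ 0.461 -0.37  -0.002] px (409, 288)
wrist tip_of wax_bar 0.21 [0.569 0.116 0.095] px (353, 219)
wrist tip_of wax_block 0.75 [0.646 0.109 0.094] px (363, 100)
wrist tip_of wax_puck 0.94 [0.57  0.113 0.096] px (357, 219)
wrist tip_of brush 0.75 [0.564 0.166 0.084] px (282, 225)
t 12.33 pos [0.5661 0.1662 0.3194] F [ 0.2  0.  -2.4] w 0.295 j [ 0.16  0.04  1.77 -0.    1.33  1.8 ]
[[ 0.998 -0.07  -0.   ]
 [-0.07  -0.998 -0.   ]
 [-0.     0.    -1.   ]]
```

View pics/c4.png

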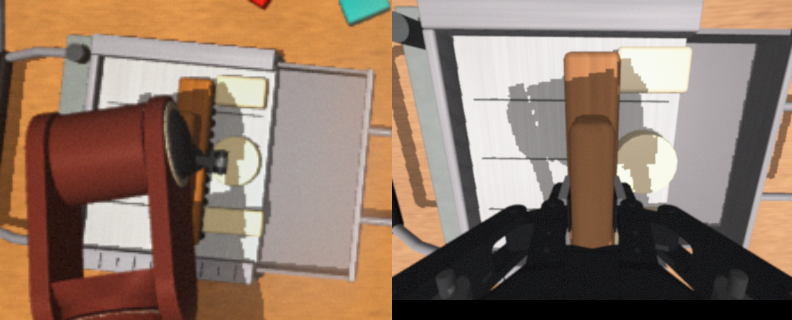

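Request:
play_rows --increments '[{"offset":[0,-6,0],"twist":0,"grip":0},{"offset":[4,-6,0],"twist":0,"grip":0},{"offset":[8,-6,0],"twist":0,"grip":0},{"offset":[8,-2,0],"twist":0,"grip":0},{"offset":[8,5,0],"twist":0,"grip":0}]'

```text
time: 12.75
tool_pos: [0.574, 0.1606, 0.3195]
tool_rot: [-0.001, 0.999, -0.035, 0.0]
contact_force: [0.3, 3.8, -1.3]
gripper_width: 0.297
```

Request:
play_rows --increments '[{"offset":[0,9,0],"twist":0,"grip":0},{"offset":[0,18,0],"twist":0,"grip":0},{"offset":[0,27,0],"twist":0,"grip":0},{"offset":[0,36,0],"twist":0,"grip":0},{"offset":[0,45,0],"twist":0,"grip":0}]'

```text
time: 13.17
tool_pos: [0.5705, 0.1145, 0.3198]
tool_rot: [-0.0, 0.999, -0.035, 0.0]
contact_force: [0.1, 3.2, -0.3]
gripper_width: 0.294
```

Request:
play_rows --increments '[{"offset":[0,9,0],"twist":0,"grip":0},{"offset":[0,18,0],"twist":0,"grip":0},{"offset":[0,27,0],"twist":0,"grip":0},{"offset":[0,36,0],"twist":0,"grip":0},{"offset":[0,45,0],"twist":0,"grip":0}]'

```text
time: 13.58
tool_pos: [0.5677, 0.0699, 0.3209]
tool_rot: [-0.001, 0.999, -0.035, 0.001]
contact_force: [-0.4, 3.7, 7.6]
gripper_width: 0.293
```

Request:
play_rows --increments '[{"offset":[0,5,0],"twist":0,"grip":0},{"offset":[0,5,0],"twist":0,"grip":0},{"offset":[0,5,0],"twist":0,"grip":0}]'

```text
time: 13.83
tool_pos: [0.5675, 0.0649, 0.3215]
tool_rot: [-0.0, 0.999, -0.036, 0.001]
contact_force: [-1.1, 2.7, 5.1]
gripper_width: 0.291
```

```bash
python3 - <<'E'
from h import *
look('top',['wax_bar','wax_block','wax_puck','brush','drawer_floor'],'t5')
look('wrist',['wax_bar','wax_block','wax_puck','brush'],'w5')
look('scene',['wax_bar','wax_block','wax_puck','brush','drawer_floor'],'s5')
a=cv2.imread('pics/t5.png')[150:330,60:280];b=cv2.imread('pics/w5.png')
a=cv2.resize(a,(392,320));b=cv2.resize(b,(400,300));o=np.zeros((320,792,3),np.uint8);o[:,:392]=a;o[:300,392:]=b
cv2.imwrite('pics/c5.png',o)
st()
E
```

```text
top tip_of wax_bar 0.77 [0.487 0.039 0.05 ] px (229, 276)
top tip_of wax_bar 0.67 [0.557 0.023 0.046] px (236, 245)
top tip_of wax_block 0.96 [0.807 0.221 0.012] px (154, 136)
top tip_of wax_block 0.87 [0.798 0.095 0.015] px (208, 140)
top tip_of wax_block 0.84 [ 0.77  -0.031  0.017] px (262, 152)
top tip_of wax_block 0.68 [ 0.643 -0.012  0.05 ] px (253, 206)
top tip_of wax_puck 0.71 [0.558 0.022 0.046] px (237, 244)
top tip_of drawer_floor 0.6 [0.56 0.06 0.02] px (221, 243)
wrist tip_of wax_block 0.8 [ 0.641 -0.011  0.048] px (372, 113)
wrist tip_of wax_puck 0.66 [0.561 0.022 0.05 ] px (332, 214)
wrist tip_of wax_puck 0.37 [0.569 0.193 0.004] px (155, 204)
wrist tip_of brush 0.93 [0.564 0.067 0.085] px (279, 227)
wrist tip_of brush 0.41 [0.567 0.189 0.007] px (158, 207)
scene tip_of wax_bar 0.75 [0.484 0.038 0.054] px (277, 180)
scene tip_of wax_block 0.89 [ 0.77  -0.039  0.013] px (345, 246)
scene tip_of wax_block 0.77 [0.806 0.223 0.012] px (402, 203)
scene tip_of wax_block 0.74 [0.794 0.099 0.016] px (378, 221)
scene tip_of wax_block 0.52 [ 0.637 -0.017  0.044] px (309, 212)
scene tip_of wax_block 0.39 [0.564 0.195 0.001] px (327, 180)
scene tip_of wax_puck 0.75 [0.559 0.022 0.045] px (294, 195)
scene tip_of wax_puck 0.55 [ 0.634 -0.015  0.046] px (308, 211)
scene tip_of brush 0.79 [0.565 0.066 0.087] px (305, 176)
scene tip_of drawer_floor 0.72 [0.559 0.061 0.014] px (301, 197)
t 14.68 pos [0.5675 0.0654 0.3214] F [-0.7  2.4  5.2] w 0.3 j [-0.02 -0.01  1.82  0.    1.33  1.63]
[[ 0.998 -0.07   0.001]
 [-0.07  -0.998  0.001]
 [ 0.001 -0.001 -1.   ]]
```

View pics/c5.png

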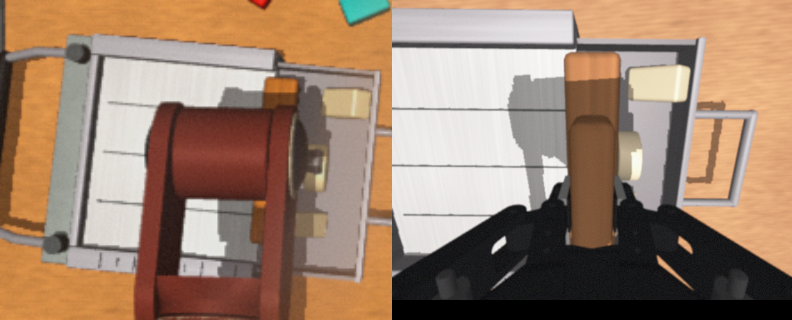

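Request:
play_rows --increments '[{"offset":[0,0,-8],"twist":0,"grip":0},{"offset":[0,0,-18],"twist":0,"grip":0},{"offset":[0,0,-32],"twist":0,"grip":0},{"offset":[0,0,-50],"twist":0,"grip":0},{"offset":[0,0,-75],"twist":0,"grip":0}]'

```text
time: 15.1
tool_pos: [0.5665, 0.0653, 0.394]
tool_rot: [0.0, 0.999, -0.035, -0.002]
contact_force: [1.1, -0.3, -2.8]
gripper_width: 0.296
```

```bash
python3 - <<'E'
from h import *
look('top',['wax_bar','wax_puck','drawer_floor'],'t6')
look('wrist',['wax_bar','wax_block','wax_puck','brush'],'w6')
look('scene',['wax_bar','wax_block','wax_puck','brush','drawer_floor'],'s6')
a=cv2.imread('pics/s6.png')[100:300,200:420];b=cv2.imread('pics/w6.png')
a=cv2.resize(a,(392,356));b=cv2.resize(b,(400,300));o=np.zeros((356,792,3),np.uint8);o[:,:392]=a;o[:300,392:]=b
cv2.imwrite('pics/c6.png',o)
go([.4536,-.3709,.395],96.6)
E
```

```text
top tip_of wax_bar 0.51 [0.491 0.068 0.029] px (217, 274)
top tip_of wax_bar 0.3 [ 0.644 -0.011  0.047] px (252, 205)
top tip_of wax_puck 0.5 [0.557 0.021 0.043] px (238, 244)
top tip_of drawer_floor 0.83 [0.558 0.065 0.019] px (219, 244)
wrist tip_of wax_block 0.64 [ 0.638 -0.01   0.046] px (349, 117)
wrist tip_of wax_puck 0.62 [0.562 0.021 0.048] px (321, 192)
wrist tip_of brush 0.66 [0.563 0.023 0.045] px (319, 190)
wrist tip_of brush 0.6 [0.567 0.064 0.156] px (282, 221)
scene tip_of wax_bar 0.75 [0.49  0.07  0.028] px (285, 183)
scene tip_of wax_block 0.73 [0.796 0.096 0.015] px (379, 222)
scene tip_of wax_block 0.66 [ 0.773 -0.037  0.012] px (347, 246)
scene tip_of wax_block 0.6 [0.806 0.222 0.013] px (402, 202)
scene tip_of wax_block 0.57 [ 0.637 -0.015  0.048] px (309, 211)
scene tip_of wax_puck 0.59 [0.557 0.021 0.045] px (293, 194)
scene tip_of wax_puck 0.36 [0.556 0.058 0.012] px (300, 197)
scene tip_of brush 0.66 [0.569 0.065 0.157] px (307, 156)
scene tip_of drawer_floor 0.79 [0.558 0.062 0.013] px (302, 197)
scene tip_of drawer_floor 0.42 [ 0.544 -0.114  0.056] px (260, 213)
t 15.85 pos [0.5671 0.0656 0.3941] F [-0.6 -0.5 -2.3] w 0.295 j [-0.02 -0.07  1.75 -0.    1.46  1.63]
[[ 0.998 -0.07  -0.   ]
 [-0.07  -0.998 -0.   ]
 [-0.     0.    -1.   ]]
offset [-82.6 443.4  -0.8]
twist -0.1853
```

View pics/c6.png

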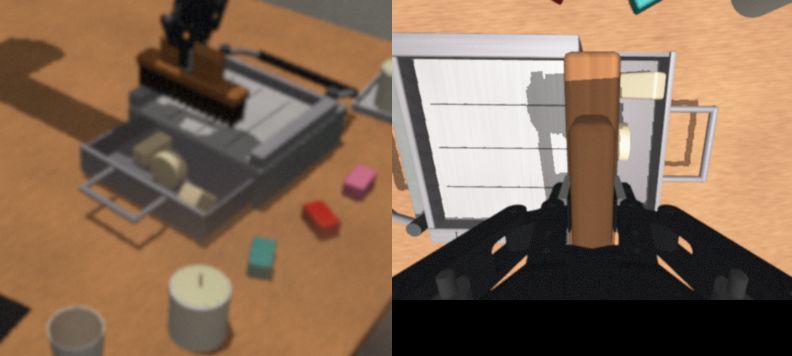

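Request:
play_rows --increments '[{"offset":[-4,20,0],"twist":0,"grip":0},{"offset":[-9,50,0],"twist":0,"grip":0},{"offset":[-15,82,0],"twist":0,"grip":0},{"offset":[-21,114,0],"twist":0,"grip":0},{"offset":[-27,146,0],"twist":0,"grip":0}]'

```text
time: 16.27
tool_pos: [0.5294, -0.0792, 0.3946]
tool_rot: [0.0, 0.999, -0.035, 0.0]
contact_force: [0.6, -0.0, -2.8]
gripper_width: 0.298
```

Request:
play_rows --increments '[{"offset":[-6,32,0],"twist":0,"grip":0},{"offset":[-12,64,0],"twist":0,"grip":0},{"offset":[-18,96,0],"twist":0,"grip":0},{"offset":[-24,128,0],"twist":0,"grip":0},{"offset":[-30,160,0],"twist":0,"grip":0}]'

```text
time: 16.68
tool_pos: [0.4881, -0.2371, 0.3946]
tool_rot: [0.0, 0.999, -0.035, 0.0]
contact_force: [1.7, 0.2, -2.8]
gripper_width: 0.299
```

Request:
play_rows --increments '[{"offset":[-5,32,0],"twist":-0.05,"grip":0},{"offset":[-11,64,0],"twist":-0.1,"grip":0},{"offset":[-17,96,0],"twist":-0.15,"grip":0},{"offset":[-21,122,0],"twist":-0.19,"grip":0},{"offset":[-24,137,0],"twist":-0.19,"grip":0}]'

```text
time: 17.1
tool_pos: [0.4543, -0.3731, 0.3944]
tool_rot: [0.0, 0.998, 0.059, -0.0]
contact_force: [-0.2, 0.7, -3.2]
gripper_width: 0.298
```

Request:
play_rows --increments '[{"offset":[0,0,20],"twist":0,"grip":0},{"offset":[0,0,50],"twist":0,"grip":0},{"offset":[0,0,80],"twist":0,"grip":0},{"offset":[0,0,100],"twist":0,"grip":0},{"offset":[0,0,110],"twist":0,"grip":0}]'

```text
time: 17.52
tool_pos: [0.4544, -0.3693, 0.2804]
tool_rot: [-0.003, 0.998, 0.06, -0.002]
contact_force: [-1.2, 1.0, -3.1]
gripper_width: 0.297
```

```bash
python3 - <<'E'
from h import *
look('scene',['brush','mat','wax_bar','wax_block','wax_puck'],'s7')
look('top',['brush','mat'],'t7')
go([.456,-.370,.241],97)
E
```

```text
scene tip_of brush 0.63 [ 0.452 -0.372  0.042] px (163, 256)
scene tip_of mat 0.63 [ 0.459 -0.372 -0.003] px (168, 270)
scene tip_of wax_bar 0.81 [0.49  0.069 0.03 ] px (285, 183)
scene tip_of wax_block 0.76 [ 0.636 -0.013  0.044] px (309, 211)
scene tip_of wax_block 0.72 [0.798 0.097 0.016] px (380, 222)
scene tip_of wax_block 0.71 [ 0.773 -0.04   0.012] px (346, 247)
scene tip_of wax_block 0.56 [0.803 0.22  0.011] px (400, 203)
scene tip_of wax_puck 0.7 [0.555 0.021 0.048] px (293, 193)
top tip_of brush 0.62 [ 0.455 -0.374  0.052] px (416, 293)
top tip_of mat 0.88 [ 0.461 -0.369 -0.003] px (408, 288)
t 17.97 pos [ 0.4556 -0.371   0.2862] F [ 0.  -0.1 -3.8] w 0.294 j [-0.81  0.07  1.8   0.    1.27  0.64]
[[ 0.993  0.12   0.002]
 [ 0.12  -0.993 -0.002]
 [ 0.002  0.002 -1.   ]]
offset [ 0.4 -1.  45.2]
twist -0.0024
```

Now I lower the brush onto the mat, watching the force, and release it.

Request:
play_rows --increments '[{"offset":[0,0,18],"twist":0,"grip":0},{"offset":[0,0,32],"twist":0,"grip":0},{"offset":[0,0,40],"twist":0,"grip":0},{"offset":[0,0,43],"twist":0,"grip":0},{"offset":[0,0,45],"twist":0,"grip":0}]'

```text
time: 18.38
tool_pos: [0.4549, -0.3706, 0.2405]
tool_rot: [-0.001, 0.998, 0.06, -0.002]
contact_force: [-10.5, 6.9, 17.1]
gripper_width: 0.297
```

Request:
play_rows --increments '[{"offset":[0,0,0],"twist":0,"grip":0},{"offset":[0,0,0],"twist":0,"grip":0}]'

```text
time: 18.55
tool_pos: [0.4551, -0.3707, 0.2405]
tool_rot: [-0.001, 0.998, 0.06, -0.001]
contact_force: [-4.0, 3.4, 6.4]
gripper_width: 0.296
```

Request:
play_rows --increments '[{"offset":[0,0,-1],"twist":0,"grip":0.35},{"offset":[0,0,-1],"twist":0,"grip":0.45},{"offset":[0,0,-1],"twist":0,"grip":0.6},{"offset":[0,0,-1],"twist":0,"grip":0.8},{"offset":[0,0,-3],"twist":0,"grip":0.8}]'

```text
time: 18.97
tool_pos: [0.4551, -0.3705, 0.242]
tool_rot: [-0.0, 0.998, 0.06, -0.0]
contact_force: [-1.2, 0.3, -0.1]
gripper_width: 0.799
```

Request:
play_rows --increments '[{"offset":[0,0,-15],"twist":0,"grip":0.8},{"offset":[0,0,-45],"twist":0,"grip":0.8},{"offset":[0,0,-80],"twist":0,"grip":0.8},{"offset":[0,0,-110],"twist":0,"grip":0.8},{"offset":[0,0,-130],"twist":0,"grip":0.8}]'

```text
time: 19.38
tool_pos: [0.4556, -0.3709, 0.3766]
tool_rot: [0.002, 0.998, 0.06, 0.002]
contact_force: [0.8, -0.4, 0.6]
gripper_width: 0.8
```

Request:
play_rows --increments '[{"offset":[-20,0,-10],"twist":0,"grip":0.8},{"offset":[-40,0,-20],"twist":0,"grip":0.8},{"offset":[-40,0,-20],"twist":0,"grip":0.8},{"offset":[-40,0,-20],"twist":0,"grip":0.8}]'

```text
time: 19.72
tool_pos: [0.4151, -0.3756, 0.3934]
tool_rot: [0.001, 0.998, 0.059, 0.001]
contact_force: [-0.1, -0.4, 0.4]
gripper_width: 0.802
```

```bash
python3 - <<'E'
from h import *
look('scene',['brush','mat','wax_bar','wax_block','wax_puck','drawer_floor','drawer_handle','candle','tumbler'],'s8')
look('top',['brush','mat','wax_bar','wax_block','wax_puck','drawer_floor','drawer_handle'],'t8')
a=cv2.imread('pics/s8.png')[100:330,110:390];b=cv2.imread('pics/t8.png')[150:350,80:460]
a=cv2.resize(a,(390,320));b=cv2.resize(b,(400,211),interpolation=cv2.INTER_CUBIC);o=np.zeros((320,790,3),np.uint8);o[:,:390]=a;o[:211,390:]=b
cv2.imwrite('pics/c8.png',o)
st()
E
```

```text
scene tip_of brush 0.81 [ 0.455 -0.374  0.007] px (166, 267)
scene tip_of brush 0.62 [0.488 0.069 0.032] px (284, 182)
scene tip_of mat 0.65 [ 0.456 -0.372 -0.005] px (167, 270)
scene tip_of wax_bar 0.64 [0.488 0.069 0.03 ] px (284, 182)
scene tip_of wax_block 0.72 [ 0.636 -0.017  0.046] px (309, 212)
scene tip_of wax_block 0.71 [0.804 0.221 0.013] px (401, 202)
scene tip_of wax_block 0.7 [0.795 0.097 0.014] px (378, 222)
scene tip_of wax_block 0.51 [ 0.768 -0.038  0.013] px (345, 245)
scene tip_of wax_puck 0.57 [0.555 0.023 0.05 ] px (293, 192)
scene tip_of drawer_floor 0.6 [0.557 0.061 0.013] px (301, 197)
scene tip_of drawer_handle 0.84 [ 0.542 -0.114  0.056] px (259, 213)
scene tip_of candle 0.91 [ 0.77  -0.196 -0.   ] px (311, 285)
scene tip_of tumbler 0.6 [ 0.697 -0.353  0.   ] px (245, 312)
top tip_of brush 0.95 [ 0.458 -0.372  0.005] px (411, 290)
top tip_of mat 0.61 [ 0.462 -0.372 -0.001] px (410, 288)
top tip_of wax_bar 0.77 [0.491 0.069 0.028] px (216, 274)
top tip_of wax_block 0.78 [ 0.643 -0.011  0.048] px (252, 206)
top tip_of wax_block 0.78 [0.798 0.095 0.016] px (208, 140)
top tip_of wax_block 0.58 [0.806 0.222 0.011] px (154, 136)
top tip_of wax_puck 0.56 [0.558 0.023 0.052] px (237, 244)
top tip_of drawer_floor 0.64 [0.56  0.063 0.02 ] px (220, 243)
top tip_of drawer_floor 0.43 [ 0.461 -0.369  0.002] px (409, 288)
top tip_of drawer_floor 0.33 [ 0.455 -0.372  0.005] px (411, 291)
top tip_of drawer_handle 0.97 [ 0.546 -0.113  0.054] px (298, 250)
t 20.62 pos [ 0.4155 -0.3754  0.3924] F [ 0.1 -0.1  0.5] w 0.798 j [-0.87 -0.09  1.78  0.    1.46  0.58]
[[ 0.993  0.119  0.   ]
 [ 0.119 -0.993 -0.   ]
 [ 0.     0.    -1.   ]]
```

View pics/c8.png

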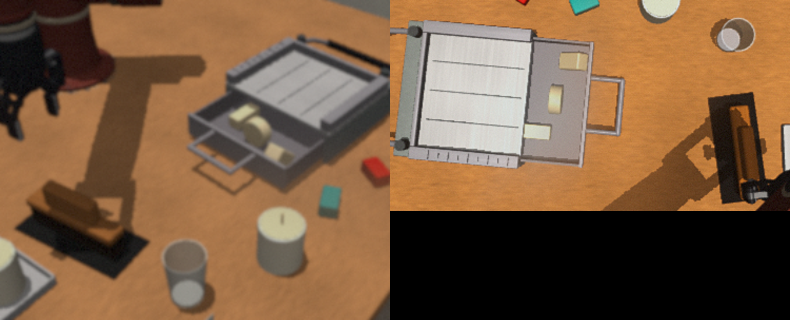

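```bash
python3 -c "
from plant import manip
print(manip.job_done())"
```

```text
the job is handed in; nothing more can be done
None
```

The job is done and handed in at about 20.6 s of the 61 s allowed. I pulled the scrap drawer out by its handle, and one brush stroke swept all three offcuts over the front edge into it. The brush is back on its mat.

What the last checks showed, from the top and scene cameras:
- **Drawer:** it is out about 0.13 m. I pulled it to about 0.12 m, and the sweep nudged it slightly further.
- **Offcuts:** all three lie inside the drawer, with centres roughly 15 to 35 mm above its floor. The bar lies flat, the puck stands on its edge, and the block is upright or leaning. They did not move across several looks.
- **Brush:** it stands on its bristles within about 6 mm of the mat's centre and lengthwise along it.
- **Bystanders:** the candle and tumbler have not moved, to within measuring error.
- **Gripper:** it is open and clear of everything.

The networks sometimes gave a wrong label or read a few millimetres off (wrist against top camera). I checked those against the pictures, and no check failed.

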